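# Turn the incense burner up by one click

## Robot

A 6-joint arm with a two-finger parallel gripper is mounted at the origin on the work surface. World frame = base frame: x ahead of the robot, y to its left, z up, the work surface at z = 0. Lengths are in m, angles in rad, forces in N, time in s.
With the tool pointing down it reaches from about 0.4 to 0.925 m from the base axis. Payload 3.4 kg.
Tool frame: the origin (TCP) lies on the mounting face of the last link; the fingertips stand 173 mm ahead of it and the grasp point (between the pads) lies 155 mm ahead of it (bot.grip_point_offset is the distance from the TCP to the grasp point, in m); x points along the fingers, z is the direction in which the jaws open and shut, and the axes are right-handed (so a half turn about x gives the same grasp; the last joint's range is limited). The gripper opens to 85 mm and grips with 20 to 120 N. Pads are 22 mm wide; open, the fingers measure 114 mm over their backs; the gripper's body (76 mm by 85 mm) begins 54 mm behind the grasp point. The pads swing forward as they close: fully open they stand 13 mm farther back than shut.
Start: joints at [1.177, 0.307, 1.506, -0, 1.328, -0.073], TCP at [0.181, 0.546, 0.405] pointing down, gripper open.
Joint ranges: [-3.12, 3.12], [-1.05, 2.28], [0.14, 2.33], [-1.42, 4.57], [0.1, 2.73], [-2.68, 2.68]. Speed limits (rad/s): [2.57, 2.57, 3.14, 3.14, 3.14, 3.14].

## Interface

Orientations are given as a rotation vector (axis times angle).
In Python, from plant import bot gives the robot as it stands. The module is installed in compiled form; this text tells all that it offers.
- The arm moves only by the tool apply_moves, never from a script. Its argument "deltas" is a list of rows, each a list of 3 entries, a list of its own where there are three numbers: the opening, from 0 (shut) to 1 (fully open), then the shift along the world's x, y, z in m, then the turn about the world's z in rad. In form: [[gripper, [x, y, z], roll], ...]. A call has 1 to 10 rows; each row is the pose to reach, as a shift and turn from the pose commanded when the call began; what a row does not reach only later rows make up. A row lasts 1/12 s, in which the tool goes at most 41.7 mm and 7.16 degrees, less where a joint would pass 70% of its speed; a pose out of reach is approached as far as the arm can. A call with a gripper value outside its range is refused whole. The fingers move at their own pace and stop on an object; "grip_force" is the grip in N (left out, the last holds). Time passes only in rows, so rows that repeat a pose let the fingers close. It gives the time, the measured TCP pose, the force and the opening at its end, in the units of the state.
- bot.get_state(): the state, without advancing time (a new reading comes with each control period).
- bot.get_image(name): name is "side" or "top" or "wrist"; returns a dict with "img" (480x640x3 uint8, red, green, blue), "range_z" (480x640 float32, m along the optical axis (not along the pixel's ray), 0 where there is no reading), "fx", "fy", "cx", "cy" (pixels), "world_to_cam" (4x4, takes a point from world to camera coordinates). Camera axes: x right, y down, z forward; pixel columns grow to the right and rows downward; lengths in m; the calibration is good to about 2 mm. A picture is of the moment at which its call begins.
- bot.sign_off(): hands the job in, once; it reports no verdict.
The state is a dict: "t": time; "joint_positions": joint angles; "dq": joint speeds; "joint_torque": joint torques, N m; "tcp_pos": TCP position; "tool_rot": TCP orientation; "contact_force": force on the tool from outside, world axes, zero at the start; "torque": the same for the moment, N m; "gripper_width": finger opening in m.
Only numpy, scipy, OpenCV 4.12 (cv2) and the standard library are available. Lean on these libraries where they do the work, as an engineer would, in place of code of your own. Each camera call takes 0.05 s, during which the arm holds its last target. There are 200 camera calls.

## Task

Turn the electric incense burner up by exactly one click: with a fingertip pressed lightly on its broad knurled dial, turn the dial clockwise (seen from above) from the stud its pointer stands at to the next larger stud, never over to the one beyond, and take the finger away. Grasp and lift nothing, do not shove the burner along, and leave the bottles, the atomizer and the acrylic box standing where they are.

Things in the scene. Friction and masses are not known exactly. Their poses are not given: they have to be found in the camera images.
- burner: Electric mabkhara (incense burner), black ceramic, loose, about 2 kg. Plinth 120 (x) x 230 (y) x 40 mm high; origin at the centre of its underside. Black flared bowl at y = +60 mm (80 mm across, rim 95 mm above the underside), dial at y = -60 mm. Four flat brass studs in an arc round the dial's -x side, 53.5 mm from its axis; clockwise from above: off (smallest), low, medium, high (largest).
- dial_top (a point): Centre of the dial's flat top, on its vertical axis, 60 mm above the burner's underside. Gold-tone disc 92 mm across, 15 mm thick, knurled rim, 5 mm clear of the plinth. On an axial spring: gives from about 0.3 N at 1 N per mm, bottoms after 4 mm. Pressed with 3 to 8 N some 30 mm from the axis, a fingertip's friction turns it. The point's x and y axes turn with the dial.
- dial_pointer (a point): Outer end of the black pointer bar (24 x 4 mm) inlaid in the dial's top, 43 mm from the axis. It points at the stud of the present setting.
- stud_off (a point): Top of the smallest stud (4 mm across), the off mark. The pointer starts here or at low.
- stud_low (a point): Top of the low stud (6 mm across): the target if the dial starts at off.
- stud_medium (a point): Top of the medium stud (8 mm across): the target if the dial starts at low.
- stud_high (a point): Top of the largest stud (10 mm across), the high mark.
- dial (a joint): Angle of the dial in rad, growing clockwise seen from above. Sprung detents at 0 (off), 0.8 (low), 1.6 (medium) and 2.4 (high), stops at -0.12 and 2.52. It starts at rest at 0 or 0.8. Turning takes up to about 0.03 N m; the ridges lie midway between detents; past a ridge the dial, when let go, clicks by itself into the next detent.
- tray: Mirrored tray, fixed, 400 (x) x 560 (y) mm, its top 8 mm above the table, gilt rim 14 mm high; origin at the centre of its underside. All the objects stand on it.
- bottle_wide: Eight-sided glass perfume bottle with a glass stopper, 68 mm wide, 94 mm tall; origin at the centre of its underside. Bystander.
- bottle_slim: Six-sided glass perfume bottle with a glass stopper, 54 mm wide, 110 mm tall; origin at the centre of its underside. Bystander.
- atomizer: Gold-tone aluminium atomizer, a cylinder 34 mm across, 105 mm tall; origin at the centre of its underside. Bystander.
- acrylic_box: Round clear acrylic box with a clip-on lid, 68 mm across, 36 mm tall; origin at the centre of its underside. Bystander.

How it is judged:
On the way:
1. a fingertip on the dial turns it clockwise to the ridge before the next detent (value of joint dial above 0.33 rad and distance of dial_pointer from where it was at the start of the episode above 0.0155 m and contact force between the fingers and burner above 0.3 N), for 0.03 s.
At the end, for the whole second after the job is handed in: The dial rests one detent clockwise of where it started (0.8 or 1.6 rad, within 0.08; its pointer 33 mm, within about 12, from its start), the burner is level within 12 mm of where it stood at the start, and the four bystanders stand upright within 15 mm of where they stood ((value of joint dial between 0.72 and 0.88 rad or value of joint dial between 1.52 and 1.68 rad) and distance of dial_pointer from where it was at the start of the episode between 0.022 and 0.046 m and velocity of joint dial between -0.05 and 0.05 rad/s and distance of burner from where it was at the start of the episode below 0.012 m and angle between burner's own z axis and vertical below 0.05 rad and distance of each of bottle_wide, bottle_slim, atomizer, acrylic_box from where it was at the start of the episode below 0.015 m and angle between each of bottle_wide, bottle_slim, atomizer, acrylic_box's own z axis and vertical below 0.15 rad); the robot touches nothing.
It fails at once if the dial runs on over a second ridge (or is turned back from low to off) (value of joint dial above 2 rad or distance of dial_pointer from where it was at the start of the episode above 0.0495 m or (value of joint dial below 0.4 rad and distance of dial_pointer from where it was at the start of the episode above 0.03 m)).
It fails at once if the dial or burner is pressed hard (over 30 N) (contact force between the arm and burner above 30 N).
It fails at once if the burner is shoved, lifted or tipped (distance of burner from where it was at the start of the episode above 0.012 m or angle between burner's own z axis and vertical above 0.1 rad).
It fails at once if a bottle, the atomizer or the acrylic box is moved, lifted or tipped (distance of any of bottle_wide, bottle_slim, atomizer, acrylic_box from where it was at the start of the episode above 0.015 m or angle between any of bottle_wide, bottle_slim, atomizer, acrylic_box's own z axis and vertical above 0.25 rad).
It also fails if it takes over 38 s, if anything falls off the work surface, if the arm or the gripper's body presses on something with over 40 N, if the wrist force passes 120 N, or if a joint passes its speed limit or range.

## Working session

There is one attempt and no reset: what is moved stays moved. The work goes in short steps, Python scripts to look and compute and a tool call to move; the robot and the scene stay as the last step left them, time stands still between calls to the robot, and variables do not carry over. Pictures are saved under pics/ and viewed, about 8 in all and at most 12, crops included, and the job is handed in when it is done.

Besides the shell and the picture viewer there is one more tool, called after ">>>" as a command line: name --argument value ..., lists and objects as JSON in quotes. apply_moves: Moves the arm, as the interface text tells. Its arguments: {"type":"object","properties":{"deltas":{"type":"array","items":{"type":"array"}},"grip_force":{"type":"number"}},"required":["deltas"]}

```bash
mkdir -p pics
cat > h.py <<'E'
import numpy as np, cv2
from plant import bot
def grab(n,fn=None):
    d=bot.get_image(n)
    if fn: cv2.imwrite('pics/'+fn,d['img'][:,:,::-1]); np.savez('pics/'+fn+'.npz',**d)
    return d
def plane(d,u,v,z):
    M=np.linalg.inv(d['world_to_cam']);r=M[:3,:3]@np.array([(u-d['cx'])/d['fx'],(v-d['cy'])/d['fy'],1]);o=M[:3,3]
    return o+r*(z-o[2])/r[2]
def proj(d,p):
    c=d['world_to_cam']@np.array([*p,1]);return d['fx']*c[0]/c[2]+d['cx'],d['fy']*c[1]/c[2]+d['cy']
E
python3 - <<'E'
from h import *
a=grab('top','top1.png');b=grab('side','side1.png')
s=bot.get_state();print({k:np.round(v,3) for k,v in s.items()})
for d in(a,b):print(np.round(np.linalg.inv(d['world_to_cam']),3),d['fx'])
E
```

```text
{'t': np.float64(0.1), 'joint_positions': array([ 1.176,  0.307,  1.508,  0.   ,  1.328, -0.074]), 'dq': array([ 0.001, -0.002, -0.001,  0.001, -0.   , -0.002]), 'joint_torque': array([ 1.0000e-03, -4.5853e+01, -2.5261e+01, -0.0000e+00,  6.0000e-03,
        0.0000e+00]), 'tcp_pos': array([0.181, 0.545, 0.404]), 'tool_rot': array([-0.971,  1.346,  0.969]), 'contact_force': array([ 0.597,  0.701, -0.25 ]), 'torque': array([-0.017,  0.007, -0.043]), 'gripper_width': np.float64(0.085)}
[[ 0.013 -0.995  0.099  0.517]
 [-1.    -0.013 -0.002  0.096]
 [ 0.003 -0.099 -0.995  0.922]
 [ 0.     0.     0.     1.   ]] 458.0564568513726
[[ 0.958 -0.224  0.182  0.469]
 [-0.288 -0.699  0.655 -0.506]
 [-0.019 -0.679 -0.733  0.737]
 [ 0.     0.     0.     1.   ]] 437.24858295346314
```

View pics/top1.png

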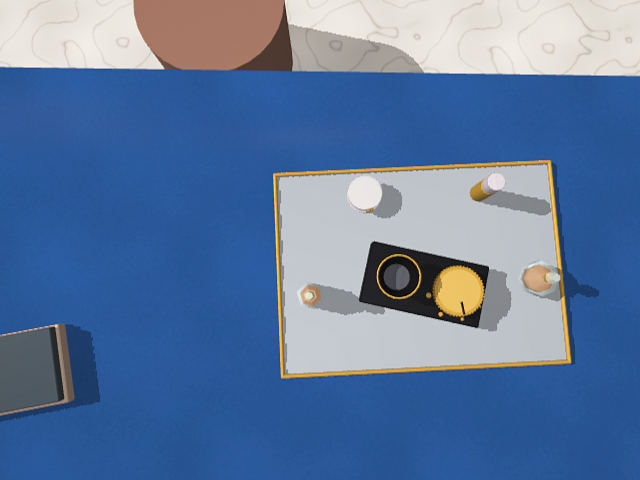

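View pics/side1.png

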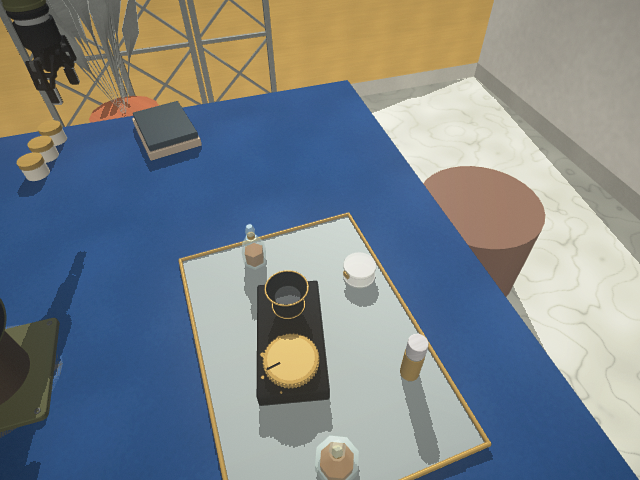

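Top: burner at ~(425,285), with the gold dial at (459,290) and the pointer toward (464,315). Bystanders are at (365,193), (488,187), (540,278) and (310,295). I'll zoom in on the dial and measure it.

Run:
```python
from h import *
ims=[]
for n,(u,v),z in(('top',(455,292),.068),('side',(291,365),.068)):
    d=dict(np.load(f'pics/{n}1.png.npz'));im=d['img']
    c=im[v-40:v+40,u-40:u+40];ims.append(cv2.resize(c,(400,400),interpolation=cv2.INTER_CUBIC))
    hsv=cv2.cvtColor(im,cv2.COLOR_RGB2HSV)
    m=cv2.inRange(hsv,(12,90,90),(35,255,255));w=np.zeros_like(m);w[v-42:v+42,u-42:u+42]=255;m&=w
    k,l,st,ce=cv2.connectedComponentsWithStats(m)
    for i in range(1,k):
        if st[i,4]>2:
            p=plane(d,*ce[i],.068 if st[i,4]>500 else .049);print(n,st[i],np.round(ce[i],1),np.round(p,4))
    i=1+st[1:,4].argmax();cs,_=cv2.findContours((l==i).astype('u1'),0,2);P=np.array([plane(d,*q,.068)[:2] for q in max(cs,key=len)[:,0]],'f4')
    print('encl',cv2.minEnclosingCircle(P))
    print('depth z', (np.linalg.inv(d['world_to_cam'])@np.array([(ce[i][0]-d['cx'])/d['fx']*(r:=np.median(d['range_z'][l==i])),(ce[i][1]-d['cy'])/d['fy']*r,r,1])))
cv2.imwrite('pics/z1.png',np.hstack(ims)[:,:,::-1])
```

```text
top [413 260   9  34  80] [417.3 276.2] [ 0.542  -0.0772  0.049 ]
top [ 433  265   52   56 2078] [458.1 290.8] [ 0.5154 -0.149   0.068 ]
top [426 292   5   6  23] [428.1 295. ] [ 0.5069 -0.0974  0.049 ]
top [438 312   5   5  20] [440.1 314. ] [ 0.4715 -0.1198  0.049 ]
encl ((0.5124202966690063, -0.1488758772611618), 0.051184967160224915)
depth z [ 0.51541545 -0.14921819  0.06710455  1.        ]
side [ 260  333   60   56 2429] [290.6 360.2] [ 0.5175 -0.1562  0.068 ]
side [261 375   3   4  11] [262.1 376.6] [ 0.4659 -0.161   0.049 ]
side [280 391   2   3   6] [280.5 392. ] [ 0.4891 -0.1959  0.049 ]
encl ((0.5156035423278809, -0.15356755256652832), 0.05112198367714882)
depth z [ 0.51745392 -0.15642622  0.06848985  1.        ]
```

View pics/z1.png

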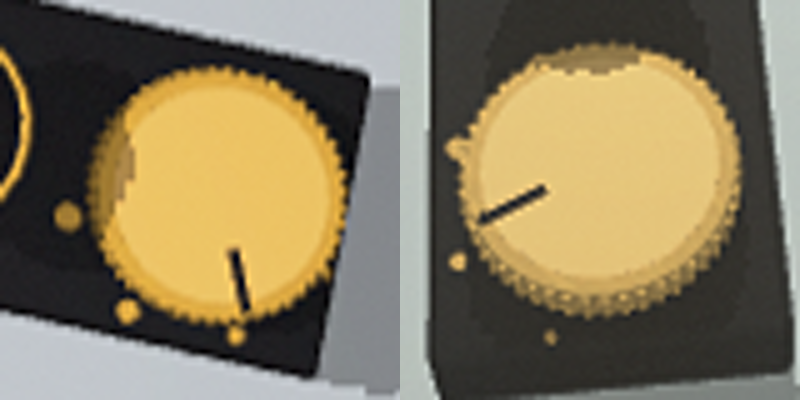

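Three studs are clear in the top crop: high (68,215), medium (127,310) and low (237,335). The pointer tip at (246,310) points at low. The side crop also shows off (550,337), low (457,260) and medium (455,147). So the start is low and the target is medium (1.6 rad). Fitting the studs puts the dial centre at about (0.516, -0.151). I'll press 30 mm out on the +x side and sweep clockwise (-y there).

>>> apply_moves --deltas '[[0,[0.362,-0.684,0],0],[0,[0.362,-0.684,0],0],[0,[0.362,-0.684,0],0],[0,[0.362,-0.684,0],0],[0,[0.362,-0.684,0],0],[0,[0.362,-0.684,0],0],[0,[0.362,-0.684,0],0],[0,[0.362,-0.684,0],0],[0,[0.362,-0.684,0],0],[0,[0.362,-0.684,0],0]]' --grip_force 20

```text
t: 0.93
tcp_pos: [0.3764, 0.1754, 0.4046]
tool_rot: [-0.97, 1.344, 0.97]
contact_force: [1.5, 0.3, 0.3]
gripper_width: -0.0002
```

>>> apply_moves --deltas '[[0,[0.167,-0.313,0],0],[0,[0.167,-0.313,0],0],[0,[0.167,-0.313,0],0],[0,[0.167,-0.313,0],0],[0,[0.167,-0.313,0],0],[0,[0.167,-0.313,0],0],[0,[0.167,-0.313,0],0],[0,[0.167,-0.313,0],0],[0,[0.167,-0.313,0],0],[0,[0.167,-0.313,0],0]]'

```text
t: 1.77
tcp_pos: [0.5455, -0.1401, 0.404]
tool_rot: [-0.969, 1.346, 0.964]
contact_force: [0.1, -0.2, -0.6]
gripper_width: 0.0
```

>>> apply_moves --deltas '[[0,[0,0,-0.04],0],[0,[0,0,-0.08],0],[0,[0,0,-0.11],0],[0,[0,0,-0.13],0],[0,[0,0,-0.14],0],[0,[0,0,-0.14],0],[0,[0,0,-0.14],0]]'

```text
t: 2.35
tcp_pos: [0.5433, -0.1352, 0.2648]
tool_rot: [-0.97, 1.344, 0.971]
contact_force: [-0.7, -0.3, -0.7]
gripper_width: 0.0001
```

Run:
```python
from h import *
from scipy.spatial.transform import Rotation as R
s=bot.get_state();print({k:np.round(s[k],4) for k in('t','tcp_pos','contact_force','joint_positions')});print(R.from_rotvec(s['tool_rot']).as_matrix().round(3))
a=grab('side','side2.png');b=grab('top','top2.png')
c=lambda im,u,v:cv2.resize(im[v-75:v+75,u-75:u+75],(400,400),interpolation=2)
cv2.imwrite('pics/z2.png',np.hstack([c(b['img'],450,270),c(a['img'],291,330)])[:,:,::-1])
```

```text
{'t': np.float64(2.35), 'tcp_pos': array([ 0.5433, -0.1352,  0.2648]), 'contact_force': array([-0.6965, -0.2691, -0.7315]), 'joint_positions': array([-3.1940e-01,  4.2730e-01,  1.7176e+00,  1.0000e-04,  9.9730e-01,
       -1.5699e+00])}
[[-0.001 -0.949  0.315]
 [ 0.     0.315  0.949]
 [-1.     0.001  0.   ]]
```

View pics/z2.png

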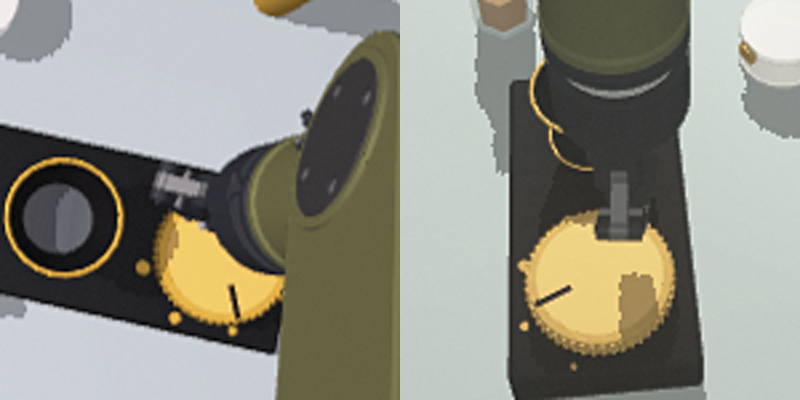

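The pointer is visible in both views (top crop 235,300; side crop 553,296), and the fingertip hovers over the dial's far half. Now lowering gently.

>>> apply_moves --deltas '[[0,[0,0,-0.01],0],[0,[0,0,-0.018],0],[0,[0,0,-0.021],0],[0,[0,0,-0.022],0],[0,[0,0,-0.022],0],[0,[0,0,-0.022],0]]'

```text
t: 2.95
tcp_pos: [0.5433, -0.1357, 0.2426]
tool_rot: [-0.97, 1.344, 0.97]
contact_force: [-0.0, -0.3, 0.6]
gripper_width: 0.0002
```

>>> apply_moves --deltas '[[0,[0,0,-0.001],0],[0,[0,0,-0.002],0],[0,[0,0,-0.002],0],[0,[0,0,-0.002],0]]'

```text
t: 3.28
tcp_pos: [0.5434, -0.1357, 0.2409]
tool_rot: [-0.97, 1.344, 0.969]
contact_force: [0.9, -1.6, 0.6]
gripper_width: 0.0
```

>>> apply_moves --deltas '[[0,[0,0,-0.001],0],[0,[0,0,-0.002],0],[0,[0,0,-0.002],0],[0,[0,0,-0.002],0]]'

```text
t: 3.62
tcp_pos: [0.5434, -0.1357, 0.2389]
tool_rot: [-0.97, 1.344, 0.969]
contact_force: [0.7, -0.6, 2.5]
gripper_width: -0.0001
```

>>> apply_moves --deltas '[[0,[0,0,-0.001],0],[0,[0,0,-0.001],0],[0,[0,0,-0.001],0]]'

```text
t: 3.87
tcp_pos: [0.5435, -0.1357, 0.2379]
tool_rot: [-0.97, 1.344, 0.969]
contact_force: [0.0, 0.0, 2.7]
gripper_width: 0.0002
```

>>> apply_moves --deltas '[[0,[0,0,-0.001],0],[0,[0,0,-0.001],0],[0,[0.0014,-0.0028,-0.001],-0.1],[0,[0.0025,-0.0058,-0.001],-0.2],[0,[0.0033,-0.0088,-0.001],-0.3],[0,[0.0038,-0.0119,-0.001],-0.4],[0,[0.0038,-0.0119,-0.001],-0.4]]'

```text
t: 4.45
tcp_pos: [0.5474, -0.1478, 0.2372]
tool_rot: [-0.661, 1.467, 0.66]
contact_force: [0.1, 0.5, 6.5]
gripper_width: 0.0001
```

Run:
```python
from h import *
a=grab('side','side3.png')
cv2.imwrite('pics/z3.png',cv2.resize(a['img'][315:415,241:341],(500,500),interpolation=2)[:,:,::-1]);s=bot.get_state();print(s['contact_force'],s['tcp_pos'])
```

```text
[ 0.67214734 -0.13687625  5.69986239] [ 0.54736443 -0.1476823   0.23718947]
```

View pics/z3.png

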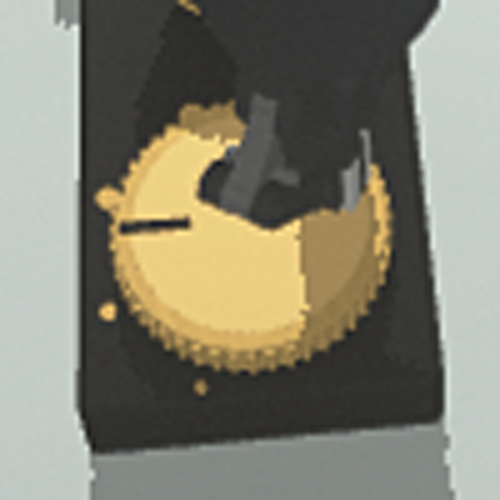

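The dial follows the finger: the pointer (155,227) now lies about midway between low (108,312) and medium (105,198). Another 0.3 rad, then lift.

>>> apply_moves --deltas '[[0,[0.0002,-0.0031,0],-0.1],[0,[0.0001,-0.0063,0],-0.2],[0,[-0.0004,-0.0094,0],-0.3],[0,[-0.0007,-0.0107,0],-0.34],[0,[-0.0007,-0.0107,0],-0.34],[0,[-0.0007,-0.0107,0],-0.34]]'

```text
t: 5.0
tcp_pos: [0.5467, -0.1585, 0.2372]
tool_rot: [-0.4, 1.533, 0.399]
contact_force: [1.3, -1.0, 6.3]
gripper_width: -0.0002
```

>>> apply_moves --deltas '[[0,[0,0,0.003],0],[0,[0,0,0.006],0],[0,[0,0,0.02],0],[0,[0,0,0.05],0],[0,[0,0,0.09],0],[0,[0,0,0.12],0],[0,[0.04,0,0.14],0],[0,[0.08,0,0.15],0],[0,[0.12,0,0.15],0],[0,[0.12,0,0.15],0]]'

```text
t: 5.83
tcp_pos: [0.6726, -0.1581, 0.3867]
tool_rot: [-0.402, 1.526, 0.398]
contact_force: [0.4, -0.4, 1.2]
gripper_width: -0.0002
```

Run:
```python
from h import *
a=grab('side','side4.png');b=grab('top','top4.png');d0=dict(np.load('pics/side1.png.npz'))
for n,q in(('before',d0),('after',a)):
    m=cv2.inRange(cv2.cvtColor(q['img'],cv2.COLOR_RGB2HSV),(12,90,90),(35,255,255));w=np.zeros_like(m);w[320:410,240:340]=255;m&=w
    k,l,st,ce=cv2.connectedComponentsWithStats(m);i=1+st[1:,4].argmax();print(n,ce[i].round(2),st[i])
    D=cv2.absdiff(a['img'],d0['img']).max(2)
for nm,x,y,w,h in(('slim',240,220,30,50),('box',340,245,40,45),('atom',398,330,32,55),('wide',310,430,55,50)):print(nm,(D[y:y+h,x:x+w]>30).mean())
cv2.imwrite('pics/z4.png',np.hstack([cv2.resize(a['img'][315:415,241:341],(400,400),interpolation=2),cv2.resize(b['img'][242:342,405:505],(400,400),interpolation=2)])[:,:,::-1]);s=bot.get_state();print(s['contact_force'],s['tcp_pos'],s['t'])
```

```text
before [290.57 360.19] [ 260  333   60   56 2429]
after [290.63 360.28] [ 260  333   60   55 2436]
slim 0.0
box 0.2611111111111111
atom 0.0
wide 0.0
[-0.18737484 -0.6629114   0.0388559 ] [ 0.66717908 -0.15777171  0.38494103] 5.9333
```

View pics/z4.png

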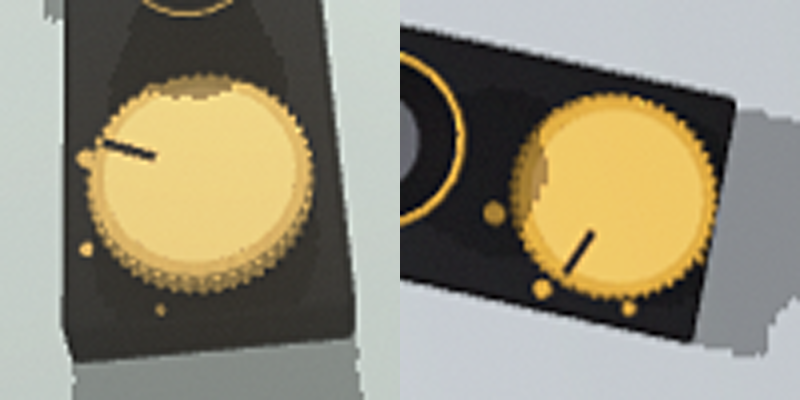

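The pointer now aims at the medium stud in both views (side crop 103,143; top crop 567,272). The box region differs, probably because the arm hides it from the side camera. I'll check it in the top view and hand in.

Run:
```python
from h import *
t0=np.load('pics/top1.png.npz')['img'];t1=np.load('pics/top4.png.npz')['img'];D=cv2.absdiff(t0,t1).max(2)>30
print('box top diff',D[172:216,345:386].mean())
for p in('side4','side1'):
  z=np.load(f'pics/{p}.png.npz')['range_z'];print(p,np.median(z[245:290,340:380]),z[245:290,340:380].min())
```

```text
box top diff 0.0
side4 0.8973237 0.0
side1 0.9037882 0.0
```

```bash
python3 -c "
from plant import bot
print(bot.sign_off())"
```

```text
the job is handed in; nothing more can be done
None
```

I turned the dial up one click, from low to medium, and handed the job in. I pressed a closed fingertip about 31 mm from the axis with roughly 6 N, swept it 0.74 rad clockwise, then lifted it clear.

**Dial:** after the lift, the pointer aims at the medium stud in both the side and top views. I judged this by eye and did not measure the angle.

**Burner:** the dial sits within 0.1 pixel of where it was in the side view, so the burner has not shifted.

**Bystanders:** both bottles and the atomizer are unchanged in the side view. The box region differed there by 26%, which I put down to the arm partly hiding it. The top view shows no change at the box.

**Arm:** it was clear of everything, with about 0.7 N on the wrist sensor, the same as its noise before contact. The run took about 6 s of the 38 s allowed.

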